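# Cap the luminometer well and hold its shutter at the index

## Robot

A 6-joint arm with a two-finger parallel gripper is mounted at the origin on a cart in front of the work surface, level with it; the furniture and walls round the work are solid. World frame = base frame: x ahead of the robot, y to its left, z up, the work surface at z = 0. Lengths are in m, angles in rad, forces in N, time in s.
With the tool pointing down it reaches from about 0.425 to 0.95 m from the base axis. Payload 3.5 kg.
Tool frame: the origin (TCP) lies at the very end of the fingers, on their centre line; the grasp point (between the pads) lies 19 mm behind it (ctrl.grip_point_offset is the distance from the TCP to the grasp point, in m); z points along the fingers, y is the line along which they close (so a half turn about z gives the same grasp; the last joint's range is limited). The gripper opens to 85 mm and grips with 20 to 120 N. Pads are 22 mm wide; open, the fingers measure 114 mm over their backs; the gripper's body (76 mm by 85 mm) begins 54 mm behind the grasp point. The pads swing forward as they close: fully open they stand 13 mm farther back than shut.
Start: joints at [1.014, 0.286, 1.577, -0, 1.279, -0.15], TCP at [0.267, 0.62, 0.231] pointing down, gripper open.
Joint ranges: [-2.77, 2.77], [-0.9, 2.22], [0.21, 2.48], [-1.53, 4.67], [0.24, 2.81], [-2.84, 2.84]. Speed limits (rad/s): [2.79, 2.79, 3.14, 3.14, 3.14, 3.14].

## Interface

Orientations are given as a unit quaternion [x, y, z, w].
In Python, from plant import telemetry, vision, ctrl gives the robot as it stands.
- The arm moves only by the tool arm_command, never from a script. Its argument "series" is one flat list of numbers, 7 for each row, row after row: the shift along the tool's x, y, z in cm, then the turn, a rotation vector about the tool's x, y, z in degrees, then the closure, from 0 (fully open) to 1 (shut). A call has 1 to 10 rows; each row is the pose to reach, as a shift and turn from the pose commanded when the call began, along the tool's axes at that moment; what a row does not reach only later rows make up. A row lasts 1/12 s, in which the tool goes at most 41.7 mm and 7.16 degrees, less where a joint would pass 70% of its speed; a pose out of reach is approached as far as the arm can. A call with a gripper value outside its range is refused whole. The fingers move at their own pace and stop on an object; "force" is the grip in N (left out, the last holds). Time passes only in rows, so rows that repeat a pose let the fingers close. It gives the time, the measured TCP pose, the force, the opening and the grip force at its end, in the units of the state.
- telemetry.get_state(): the state, without advancing time (a new reading comes with each control period).
- vision.read_camera(name): name is "scene" or "top" or "wrist"; returns a dict with "color" (420x560x3 uint8, blue, green, red), "K" (3x3 intrinsics, pixels), "rvec" (rotation vector, rad) and "tvec" (3), from world to camera coordinates, as OpenCV has them; the wrist camera has in their place "T_tool_cam" (4x4, takes a point from camera to tool coordinates, whose origin is the TCP and whose axes are the flange's). Camera axes: x right, y down, z forward; pixel columns grow to the right and rows downward; lengths in m; the calibration is good to about 2 mm. The wrist camera is an equidistant fisheye: a pixel r from the principal point sees the ray r / f radians off the axis. A picture is of the moment at which its call begins: read the wrist's pose just before it. There is no depth.
- ctrl.sign_off(): hands the job in; it is judged then, once.
The state is a dict: "time": time; "qpos": joint angles; "dq": joint speeds; "joint_efforts": joint torques, N m; "eef_pos": TCP position; "tcp_rot": TCP orientation; "contact_force": force on the tool from outside, world axes, zero at the start; "wrist_torque": the same for the moment, N m; "opening": opening from 0.0 (shut) to 1.0 (fully open); "finger_force": force on a finger pad.
Only numpy, scipy, OpenCV 4.12 (cv2) and the standard library are available. Lean on these libraries where they do the work, as an engineer would, in place of code of your own. Each camera call takes 0.05 s, during which the arm holds its last target. There are 200 camera calls.

## Task

A sample vial already stands in the well of the bench luminometer: set the loose black light cap over the well's raised rim so that it sits fully down and level, let go of it, and only then (room light would harm the detector) pull the spring-return shutter slide on the front straight out until its red-lined pointer stands level with the green index clip. Finish while still gripping the slide's handle and holding it steady at the clip, because the spring shuts it as soon as it is let go. Leave the clip where it is set, and do not disturb the two petri dishes, the orange-capped bottle or the timer.

Things in the scene. Friction and masses are not known exactly. Their poses are not given: they have to be found in the camera images.
- luminometer: White bench instrument fixed to the worktop, 146 (x) x 180 (y) mm, deck 60 mm high, sloping display console at the back 92 mm high. Origin on the worktop under it; -x points out of its front, z up. Front face at x = -80, back at 66 mm; a low aluminium guide 72 mm wide runs out from it to x = -186 mm, its dark rails' tops 43 mm above the worktop. A round grey turret stands at x = -24 mm, y = 0.
- well_rim (a point): Centre of the sample well's mouth, in the plane of the rim, 110 mm above the worktop. The rim is the top of a black round collar of 54 mm outside diameter (51 mm at its chamfered top edge) that rises 19 mm above the grey turret (74 mm diameter). The white capped vial inside ends below the rim. Axes as the luminometer.
- cap_center (a point): Centre, half-way up, of the loose light cap, at first flat on the worktop: black disc of 68 mm diameter, 44 mm high in all. Below is a skirt, 59 mm inside diameter, 10 mm deep, that fits over the collar with 2.5 mm to spare; on top a round aluminium knob, 22 mm diameter (25 at its head), from 17 to 44 mm above the skirt's lower edge. This point is 22 mm above that edge. z is up the cap. 70 g.
- cap_seat (a point): Centre of the underside of the cap's disc, inside the skirt, 12 mm below cap_center: it meets well_rim when the cap is seated.
- handle (a point): Grip point of the slide's upright black handle, 69 mm above the worktop; moves with the slide; axes as the luminometer. A web 14 mm thick (y), 30 mm long (x), 45 to 89 mm above the worktop, with a lip 26 mm wide across its front, 15 to 22 mm ahead (-x) of this point. Grip it from above on its y sides, behind the lip, fingertips 48 mm or more above the worktop to pass over pointer, clip and rails.
- pointer (a point): Tip of the slide's pointer, a small white arm with a red line on the left (+y) side of the slide, 18 mm behind the handle point. It moves with the slide; same axes as the luminometer.
- green_index (a point): Pointing edge of the green index clip on the left rail of the guide, middle of the clip's 8 mm width (along x). The clip is set somewhere between 18 and 34 mm out from the pointer's shut place and stays by friction (about 4 N moves it). The slide is at the mark when pointer and green_index have the same x in the luminometer's frame.
- slide (a joint): Travel of the shutter slide in m: 0 shut, grows as it is pulled out along the luminometer's -x, end stop at 0.046. The return spring pulls with about 4.5 N when shut and 140 N/m more, so 7 to 10 N at the mark; light damping.
- petri_1: White petri dish, 57 mm across, 15 mm high, leave alone. Origin under its middle.
- petri_2: The second, same petri dish, leave alone. Origin under its middle.
- indicator: Small white bottle with orange cap, 36 mm across, 76 mm high, leave alone. Origin under its middle.
- bench_timer: Black and yellow timer lying flat, 50 x 76 x 24 mm, leave alone. Origin under its middle.
Things that resemble listed ones, but are neither listed nor needed, are in the scene too. Of the things shaped like the part that bears cap_center, the black one is meant.

How it is judged:
By the outcome, as a careful person would: the job done as asked, in the order asked, and still so for the second after the job is handed in, while the arm keeps its last pose, push and grip.
It also fails if it takes over 51 s, if anything falls off the work surface, if the arm or the gripper's body presses on something with over 40 N, if the wrist force passes 120 N, or if a joint passes its speed limit or range.

## Working session

There is one attempt and no reset: what is moved stays moved. The work goes in short steps, Python scripts to look and compute and a tool call to move; the robot and the scene stay as the last step left them, time stands still between calls to the robot, and variables do not carry over. Pictures are saved under pics/ and viewed, at most 10 in all, crops included, and the job is handed in when it is done.

Besides the shell and the picture viewer there is one more tool, called after "Emit:" by a JSON object that holds its "op" and its "data", one argument or row to a line. arm_command: Moves the arm, as the interface text tells. Its arguments: {"type":"object","properties":{"series":{"type":"array","items":{"type":"number"}},"force":{"type":"number"}},"required":["series"]}

```bash
ls; mkdir -p pics; python3 - <<'E'
from plant import telemetry, vision, ctrl
import cv2, pickle
s=telemetry.get_state(); print({k:s[k] for k in('time','eef_pos','tcp_rot','opening')}, ctrl.grip_point_offset)
for n in('scene','top'):
    r=vision.read_camera(n); pickle.dump(r,open(n+'.pkl','wb')); cv2.imwrite(f'pics/{n}0.png',r['color']); print(n,r['K'].tolist() if hasattr(r['K'],'tolist') else r['K'],r['rvec'],r['tvec'])
E
```

```text
pics
{'time': 0.0, 'eef_pos': array([0.26670479, 0.61938253, 0.22995661]), 'tcp_rot': array([ 2.01999374e-01,  9.79384968e-01, -1.08368974e-03, -4.03509792e-04]), 'opening': 0.9995425593978687} 0.0187
scene [[533.1665477655152, 0.0, 284.1132462566681], [0.0, 533.1665477655152, 206.53819899151958], [0.0, 0.0, 1.0]] [ 2.02271584 -1.1192724   0.52556119] [-0.22841315  0.35212887  1.2296725 ]
top [[417.2158024609113, 0.0, 282.8198507537344], [0.0, 417.2158024609113, 214.41732215812368], [0.0, 0.0, 1.0]] [ 2.2016901  -2.19929035  0.0819199 ] [0.03017524 0.48855929 1.19825738]
```

View pics/scene0.png

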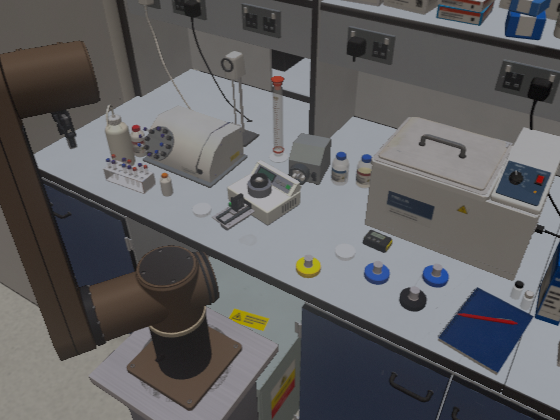

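View pics/top0.png

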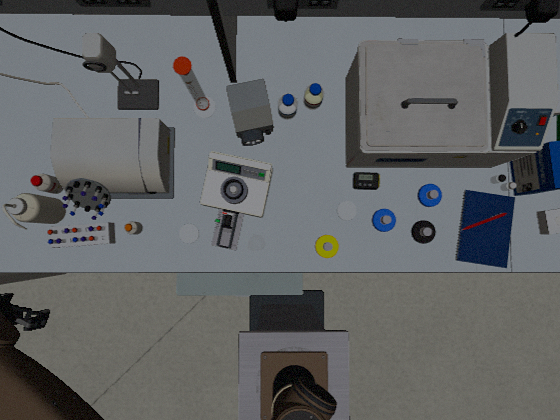

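The top view shows four cap-shaped parts: yellow at (327,246), blue at (384,220), blue at (429,195) and black at (423,232). I choose the black one. The luminometer is at about (236,184) and its guide points down in the image to (226,232). Next, one close composite to check.

```bash
python3 - <<'E'
import cv2,pickle,numpy as np
t=pickle.load(open('top.pkl','rb'))['color'];s=pickle.load(open('scene.pkl','rb'))['color']
f=lambda im,x,y:cv2.resize(cv2.convertScaleAbs(im[y:y+75,x:x+100],alpha=1.6),(400,300),interpolation=cv2.INTER_CUBIC)
cv2.imwrite('pics/c1.png',np.vstack([np.hstack([f(t,190,175),f(t,373,180)]),np.hstack([f(s,205,155),f(s,360,245)])]))
E
```

```text
(no output)
```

View pics/c1.png

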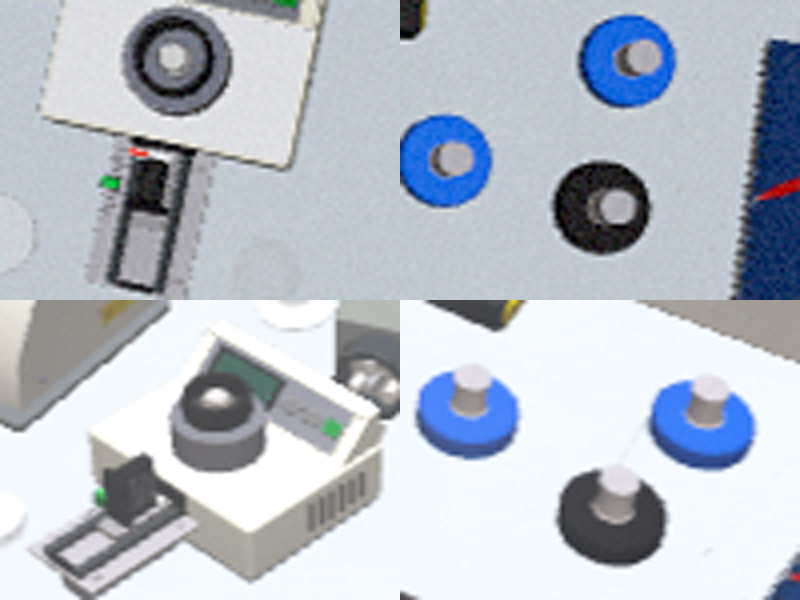

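The crop confirms it: the black disc with the aluminium knob is at top px (423.5,231.7), with the knob top at (427,231.7). The collar is at (233,189.5). The handle is at about (227.5,220), the red line at (225,213) and the green clip at (217,220.5).

```bash
cat > h.py <<'E'
import cv2,pickle,numpy as np
from scipy.spatial.transform import Rotation as R
def ray(r,uv,z):
    M=cv2.Rodrigues(np.array(r['rvec'],float))[0];t=np.array(r['tvec'],float).ravel()
    c=-M.T@t;d=M.T@np.linalg.inv(np.array(r['K']))@[*uv,1];return c+d*(z-c[2])/d[2]
def tool(s,p):  # shift in cm, tool axes, from current pose to world p
    return R.from_quat(s['tcp_rot']).inv().apply(np.array(p)-s['eef_pos'])*100
E
python3 - <<'E'
from h import *
from plant import telemetry
t=pickle.load(open('top.pkl','rb'));s=pickle.load(open('scene.pkl','rb'))
T=lambda x,y,z:ray(t,(190+x/4,175+y/4),z)
C=lambda x,y,z:ray(t,(373+(x-400)/4,180+y/4),z)
S=lambda x,y,z:ray(s,(205+x/4,155+(y-300)/4),z)
D=lambda x,y,z:ray(s,(360+(x-400)/4,245+(y-300)/4),z)
for n,v in dict(capdisc=C(602,207,.015),knob=C(618,207,.044),knobS=D(619,482,.044),discS=D(612,514,.017),collar=T(173,58,.11),collarS=S(218,394,.11),
 cornL=T(42,118,.06),cornR=T(292,166,.06),gR=T(185,293,.04),gL=T(88,280,.04),gRt=T(212,160,.04),handle=T(151,180,.089),green=T(110,183,.045),red=T(139,153,.045)).items():print(n,v.round(4))
st=telemetry.get_state();print(R.from_quat(st['tcp_rot']).as_matrix().round(3), R.from_quat(st['tcp_rot']).as_matrix()[:2,1])
E
```

```text
capdisc [ 0.4385 -0.379   0.015 ]
knob [ 0.4381 -0.3801  0.044 ]
knobS [ 0.4382 -0.3796  0.044 ]
discS [ 0.4356 -0.3803  0.017 ]
collar [0.5496 0.1651 0.11  ]
collarS [0.5508 0.163  0.11  ]
cornL [0.5132 0.2611 0.06  ]
cornR [0.48   0.0868 0.06  ]
gR [0.3911 0.1626 0.04  ]
gL [0.4003 0.231  0.04  ]
gRt [0.4852 0.1441 0.04  ]
handle [0.4688 0.1816 0.089 ]
green [0.4686 0.2155 0.045 ]
red [0.4898 0.1952 0.045 ]
[[-0.918  0.396 -0.001]
 [ 0.396  0.918 -0.002]
 [ 0.    -0.002 -1.   ]] [0.39567175 0.91838956]
```

Emit:
{"op": "arm_command", "data": {
  "series": [-4,-3.3,0,0,0,-6,0,-8,-6.6,0,0,0,-12.5,0,-11,-9.1,0,0,0,-12.5,0,-14,-11.6,0,0,0,-12.5,0,-17,-14.1,0,0,0,-12.5,0,-20.1,-16.7,0,0,0,-12.5,0,-23.3,-19.4,0,0,0,-12.5,0,-26.5,-22.1,0,0,0,-12.5,0,-29.7,-24.8,0,0,0,-12.5,0,-32,-26.6,0,0,0,-12.5,0]
}}

```text
time: 0.93
eef_pos: [0.4557, 0.247, 0.2309]
tcp_rot: [0.094, 0.996, -0.0, -0.0]
contact_force: [0.8, 0.4, 0.1]
opening: 0.998
finger_force: 0.0
```

```bash
cat > d.py <<'E'
import sys
from h import *
from plant import telemetry
s=telemetry.get_state();p=[float(a) for a in sys.argv[1:4]]
m=R.from_quat(s['tcp_rot']).as_matrix()
print('t',s['time'],'pos',s['eef_pos'].round(4),'yaw_y',np.degrees(np.arctan2(m[1,1],m[0,1])).round(2),'zax',m[:,2].round(4),'q',s['qpos'].round(2),'F',s['contact_force'].round(1),'op',round(s['opening'],3),'ff',s['finger_force'])
print('shift cm',tool(s,p).round(2))
E
python3 d.py 0.438 -0.380 0.12
```

```text
t 0.9333 pos [0.4557 0.247  0.2309] yaw_y 79.2 zax [-5.e-04 -2.e-04 -1.e+00] q [ 0.3  -0.06  1.96 -0.    1.25 -1.08] F [0.8 0.4 0.1] op 0.998 ff 0.0
shift cm [-10.01 -61.92  11.11]
```

Emit:
{"op": "arm_command", "data": {
  "series": [-0.5,-3,0,0,0,0,0,-1,-6.5,0,0,0,0,0,-1.6,-10.2,0,0,0,0,0,-2.2,-14,0,0,0,0,0,-2.9,-18,0,0,0,0,0,-3.5,-22,0,0,0,0,0,-4.2,-26,0,0,0,0,0,-4.8,-30,0,0,0,0,0,-5.5,-34,0,0,0,0,0,-6.1,-38,0,0,0,0,0]
}}

```text
time: 1.77
eef_pos: [0.4436, -0.1375, 0.2311]
tcp_rot: [0.094, 0.996, 0.0, 0.0]
contact_force: [0.9, 0.6, 0.4]
opening: 1.001
finger_force: 0.0
```

Emit:
{"op": "arm_command", "data": {
  "series": [-0.6,-4,0,0,0,0,0,-1.3,-8,0.5,0,0,0,0.2,-1.9,-12,1.5,0,0,0,0.3,-2.6,-16,3,0,0,0,0.3,-3.2,-19.5,5,0,0,0,0.3,-3.6,-22,7,0,0,0,0.3,-3.9,-23.5,9,0,0,0,0.3,-4,-23.9,10,0,0,0,0.3,-4,-23.9,11,0,0,0,0.3,-4,-23.9,11,0,0,0,0.3]
}}

```text
time: 2.6
eef_pos: [0.4378, -0.376, 0.1187]
tcp_rot: [0.094, 0.996, 0.002, -0.002]
contact_force: [-0.5, 0.6, -0.0]
opening: 0.704
finger_force: 0.0
```

```bash
python3 d.py 0.438 -0.380 0.019; python3 - <<'E'
from h import *
from plant import vision
r=vision.read_camera('wrist');pickle.dump(r,open('w1.pkl','wb'));print(r['K'],r['T_tool_cam'])
cv2.imwrite('pics/w1.png',cv2.convertScaleAbs(r['color'],alpha=1.5))
E
```

```text
t 2.6 pos [ 0.4378 -0.376   0.1187] yaw_y 79.19 zax [-0.0031  0.0043 -1.    ] q [-0.89  0.19  1.91  0.    1.05 -2.27] F [-0.5  0.6 -0. ] op 0.704 ff 0.0
shift cm [-0.13 -0.43  9.97]
[[325.1922621    0.         275.59272181]
 [  0.         325.1922621  205.25820652]
 [  0.           0.           1.        ]] [[-2.79177783e-04 -9.55794150e-01 -2.94036501e-01  7.51000693e-02]
 [ 9.99999919e-01 -3.51985705e-04  1.94697315e-04  3.95995857e-04]
 [-2.89587200e-04 -2.94036423e-01  9.55794171e-01 -1.43846409e-01]
 [ 0.00000000e+00  0.00000000e+00  0.00000000e+00  1.00000000e+00]]
```

View pics/w1.png

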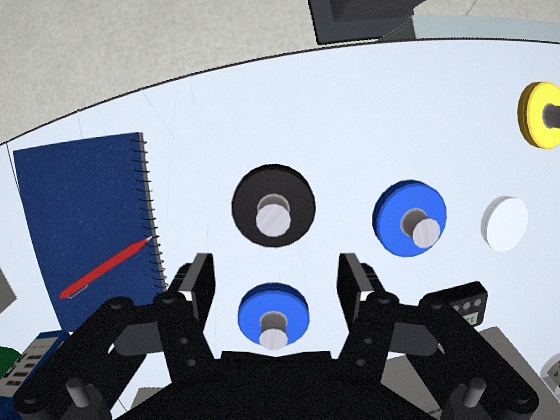

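The wrist view shows the black cap's knob top at (273,217), between the fingers, with both blue caps clear of them. Now its position.

```bash
cat >> h.py <<'E'
def wray(r,s,uv,z):
    K=np.array(r['K']);D=np.zeros(4)
    a=np.array([(uv[0]-K[0,2])/K[0,0],(uv[1]-K[1,2])/K[1,1]]);th=np.hypot(*a)
    d=np.array([*(a/th*np.sin(th)),np.cos(th)]) if th>0 else np.array([0,0,1.])
    T=np.array(r['T_tool_cam']);q=R.from_quat(s['tcp_rot'])
    c=q.apply(T[:3,3])+s['eef_pos'];d=q.apply(T[:3,:3]@d);return c+d*(z-c[2])/d[2]
E
python3 - <<'E'
from h import *
from plant import telemetry
s=telemetry.get_state();r=pickle.load(open('w1.pkl','rb'))
print(s['eef_pos'],wray(r,s,(273,217),.044),wray(r,s,(273.5,205.5),.015), tool(s,[*wray(r,s,(273,217),.044)[:2],.019]))
E
```

```text
[ 0.43847621 -0.37624581  0.12025202] [ 0.4394652  -0.37771482  0.044     ] [ 0.43976872 -0.37751883  0.015     ] [-0.14617735 -0.14716461 10.12462593]
```

Emit:
{"op": "arm_command", "data": {
  "series": [-0.1,-0.25,2,0,0,0,0.3,-0.1,-0.25,4.5,0,0,0,0.3,-0.1,-0.25,7,0,0,0,0.3,-0.1,-0.25,8.7,0,0,0,0.3,-0.1,-0.25,9.6,0,0,0,0.3,-0.1,-0.25,10.1,0,0,0,0.3,-0.1,-0.25,10.1,0,0,0,0.3]
}}

```text
time: 3.23
eef_pos: [0.4397, -0.38, 0.0206]
tcp_rot: [0.094, 0.996, -0.0, 0.0]
contact_force: [-0.6, -0.7, -0.3]
opening: 0.701
finger_force: 0.0
```

Emit:
{"op": "arm_command", "data": {
  "series": [0,0,0,0,0,0,0.6,0,0,0,0,0,0,0.8,0,0,0,0,0,0,1,0,0,0,0,0,0,1,0,0,0,0,0,0,1,0,0,0,0,0,0,1,0,0,0,0,0,0,1,0,0,0,0,0,0,1],
  "force": 40
}}

```text
time: 3.9
eef_pos: [0.4401, -0.3814, 0.0221]
tcp_rot: [0.094, 0.996, -0.001, 0.001]
contact_force: [-0.7, 1.5, 6.6]
opening: 0.26
finger_force: 38.9
```

```bash
python3 d.py 0.439 -0.379 0.019
```

```text
t 3.9 pos [ 0.4401 -0.3814  0.0221] yaw_y 79.18 zax [ 0.0017 -0.0017 -1.    ] q [-0.89  0.34  1.93  0.    0.87 -2.27] F [-0.7  1.5  6.6] op 0.26 ff 38.89997437829152
shift cm [0.16 0.22 0.31]
```

Emit:
{"op": "arm_command", "data": {
  "series": [0,0,-1,0,0,0,1,0,0,-3,0,0,0,1,0,0,-6,0,0,0,1,0,0,-9.5,0,0,0,1,0,0,-13,0,0,0,1,0,0,-16.5,0,0,0,1,0,0,-19,0,0,0,1,0,0,-20,0,0,0,1,0,0,-20,0,0,0,1],
  "force": 50
}}

```text
time: 4.65
eef_pos: [0.4403, -0.3819, 0.224]
tcp_rot: [0.094, 0.996, -0.002, 0.002]
contact_force: [-0.0, 0.4, 0.2]
opening: 0.253
finger_force: 48.9
```

```bash
python3 d.py 0.550 0.164 0.22; python3 - <<'E'
from h import *
from plant import vision
r=vision.read_camera('wrist');pickle.dump(r,open('w2.pkl','wb'))
cv2.imwrite('pics/w2.png',cv2.convertScaleAbs(r['color'],alpha=1.8))
E
```

```text
t 4.65 pos [ 0.4403 -0.3819  0.224 ] yaw_y 79.19 zax [ 0.0042 -0.0053 -1.    ] q [-0.89  0.09  1.82 -0.    1.23 -2.27] F [-0.   0.4  0.2] op 0.253 ff 48.91328193247318
shift cm [-0.54 55.68  0.16]
```

View pics/w2.png

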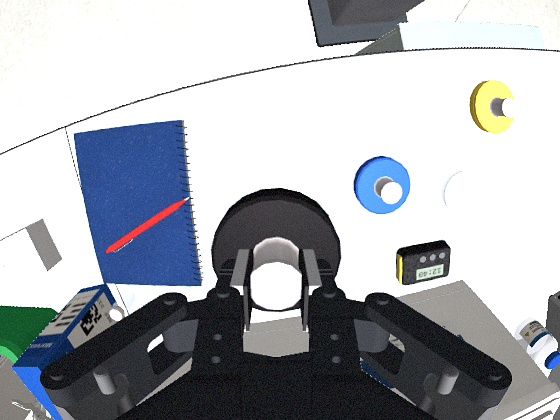

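The cap hangs level from the fingers, with its knob top at about (275,286). The disc spans columns 212 to 341 and its front edge is at row 188.

```bash
python3 - <<'E'
from h import *
r=pickle.load(open('w2.pkl','rb'))
s=dict(tcp_rot=[0,0,0,1],eef_pos=np.zeros(3))
print(wray(r,s,(275,286),-.022)*1000)
# disc front edge: top edge at z_tool 5mm (chamfer?) and lower 22
for z in(.005,.022): print(wray(r,s,(276.5,188),z)*1000, wray(r,s,(212,245),z)*1000,wray(r,s,(341,245),z)*1000)
# predicted knob-top ring/disc rows for offset 0
K=np.array(r['K']);T=np.linalg.inv(r['T_tool_cam'])
def proj(p):
    c=T[:3,:3]@p+T[:3,3];th=np.arctan2(np.hypot(c[0],c[1]),c[2]);a=np.arctan2(c[1],c[0]);return K[0,2]+K[0,0]*th*np.cos(a),K[1,2]+K[0,0]*th*np.sin(a)
for x0 in(-.002,0,.002,.004): 
  print(x0,proj(np.array([x0,0,-.022])),[min(proj(np.array([x0+.034*np.cos(t),.034*np.sin(t),z]))[1] for t in np.linspace(0,6.28,99)) for z in(.005,.022)],proj(np.array([x0+.0125,0,-.022]))[1],proj(np.array([x0-.0125,0,-.022]))[1])
E
```

```text
[  0.9281249    0.14257114 -22.        ]
[37.81352778  0.84601431  5.        ] [  8.23063628 -31.82849455   5.        ] [ 8.18706813 33.59810966  5.        ]
[33.55636712  0.89856014 22.        ] [  0.59485764 -35.50765572  22.        ] [ 0.54631364 37.39122351 22.        ]
-0.002 (np.float64(274.68200732932365), np.float64(291.64149622449884)) [np.float64(199.8376491676917), np.float64(190.86573905724788)] 266.70844470772363 314.37321976618745
0 (np.float64(274.674907987604), np.float64(287.8013342060852)) [np.float64(195.7917994651459), np.float64(187.18154107268037)] 262.51338412805876 310.88134389569024
0.002 (np.float64(274.66780586517314), np.float64(283.90445921804405)) [np.float64(191.71796939861906), np.float64(183.47654569313414)] 258.2619852027483 307.3347201602124
0.004 (np.float64(274.66070498365804), np.float64(279.950749647092)) [np.float64(187.6171593333008), np.float64(179.75154612399328)] 253.95458784287098 303.7329145448091
```

Emit:
{"op": "arm_command", "data": {
  "series": [0.3,2,0,0,0,0,1,0.6,5,-0.3,0,0,0,1,1.1,9,-0.8,0,0,0,1,1.6,13,-1.2,0,0,0,1,2.1,17,-1.5,0,0,0,1,2.6,21,-1.5,0,0,0,1,3.1,25,-1.5,0,0,0,1,3.6,29,-1.5,0,0,0,1,4.1,33,-1.5,0,0,0,1,4.5,36.5,-1.5,0,0,0,1]
}}

```text
time: 5.53
eef_pos: [0.4616, -0.011, 0.2319]
tcp_rot: [0.094, 0.996, 0.001, -0.003]
contact_force: [1.2, -0.4, -0.4]
opening: 0.253
finger_force: 49.0
```

Emit:
{"op": "arm_command", "data": {
  "series": [0.3,3.5,0,0,0,0,1,0,7,0,0,0,0,1,-1,10.5,0,0,0,0,1,-3,13.5,0,0,0,0,1,-6,16,0,0,0,0,1,-9,17.6,0,0,0,0,1,-11,18.5,0,0,0,0,1,-11.5,19,0,0,0,0,1,-11.5,19,0,0,0,0,1,-11.5,19,0,0,0,0,1]
}}

```text
time: 6.37
eef_pos: [0.6106, 0.1512, 0.2325]
tcp_rot: [0.094, 0.996, -0.001, -0.003]
contact_force: [0.4, -0.2, -0.4]
opening: 0.254
finger_force: 49.0
```

```bash
python3 - <<'E'
from h import *
from plant import vision,telemetry
for i in range(2): s=telemetry.get_state();r=vision.read_camera('wrist')
pickle.dump((r,s),open('w3.pkl','wb'))
cv2.imwrite('pics/w3.png',cv2.resize(cv2.convertScaleAbs(r['color'],alpha=1.5),(800,600),interpolation=cv2.INTER_CUBIC))
E
python3 d.py 0.550 0.164 0.15
```

```text
t 6.4667 pos [0.6106 0.151  0.2341] yaw_y 79.18 zax [-2.8e-03 -3.0e-04 -1.0e+00] q [ 0.08  0.19  1.69 -0.    1.27 -1.3 ] F [ 0.3 -1.  -1.6] op 0.254 ff 48.990922356024384
shift cm [6.18 0.15 8.42]
```

View pics/w3.png

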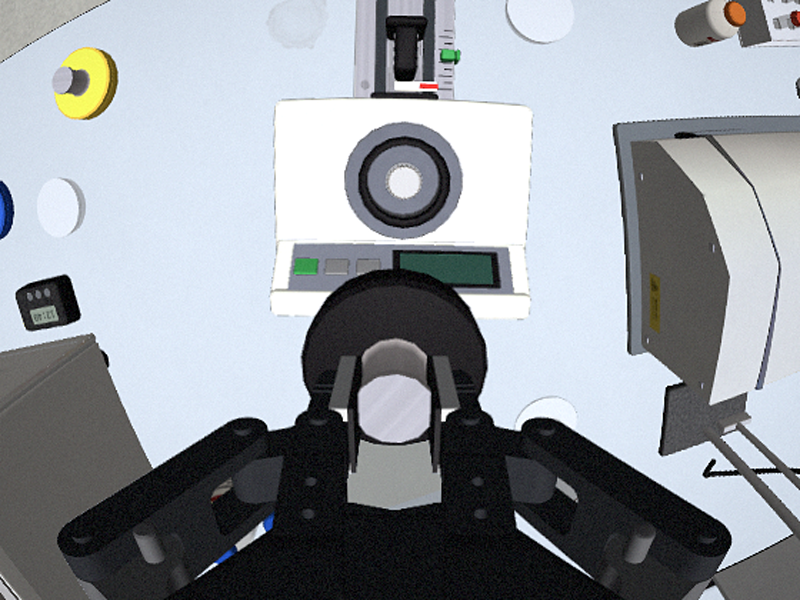

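The wrist view shows the collar centred at about (404,182) in the enlarged picture, with the camera almost straight above it. The pointer's red line is at (428,86) and the green clip at (450,56).

```bash
python3 - <<'E'
from h import *
r,s=pickle.load(open('w3.pkl','rb'));im=r['color'];k=.7
c=im[90:166,240:325];g=cv2.GaussianBlur(cv2.cvtColor(c,cv2.COLOR_BGR2GRAY),(0,0),.8)
for th in(35,45,55):
    cs,_=cv2.findContours((g<th).astype(np.uint8),cv2.RETR_EXTERNAL,cv2.CHAIN_APPROX_NONE);b=max(cs,key=cv2.contourArea)
    e=cv2.fitEllipse(b);uv=(e[0][0]+240,e[0][1]+90);print(th,uv,e[1],wray(r,s,uv,.109))
w=lambda x,y,z:wray(r,s,(x*k,y*k),z)
fl,fr=w(277,100,.06),w(531,107,.06);print('front',fl,fr,np.degrees(np.arctan2(*(fl-fr)[:2])))
# green/red centroids
hsv=cv2.cvtColor(im,cv2.COLOR_BGR2HSV)[25:70,280:335]
for n,m in(('green',(hsv[...,0]>45)&(hsv[...,0]<85)),('red',((hsv[...,0]<8)|(hsv[...,0]>172)))):
    m=m&(hsv[...,1]>130)&(hsv[...,2]>40);ys,xs=np.nonzero(m);uv=(xs.mean()+280,ys.mean()+25);print(n,len(xs),uv,xs.min()+280,xs.max()+280,ys.min()+25,ys.max()+25,wray(r,s,uv,.047))
E
```

```text
35 (282.4596481323242, 127.07543182373047) (62.163570404052734, 62.86563491821289) [0.55268106 0.16814748 0.109     ]
45 (282.46092224121094, 127.10860061645508) (62.632198333740234, 63.29520797729492) [0.55270825 0.16814342 0.109     ]
55 (282.4751281738281, 127.11495208740234) (63.317745208740234, 63.760108947753906) [0.55271556 0.16815388 0.109     ]
front [0.48157608 0.09485569 0.06      ] [0.51813895 0.26517199 0.06      ] -167.8838482097985
green 91 (np.float64(314.94505494505495), np.float64(38.16483516483517)) 309 321 35 42 [0.471592   0.21796811 0.047     ]
red 39 (np.float64(300.0), np.float64(60.0)) 294 306 59 61 [0.49187528 0.19874748 0.047     ]
```

Emit:
{"op": "arm_command", "data": {
  "series": [1.5,0.1,0,0,0,0,1,3.5,0.2,1,0,0,0,1,5,0.2,3,0,0,0,1,5.8,0.2,5.5,0,0,0,1,6,0.2,7.5,0,0,0,1,6,0.2,8.5,0,0,0,1,6,0.2,8.9,0,0,0,1,6,0.2,8.9,0,0,0,1,6,0.2,8.9,0,0,0,1]
}}

```text
time: 7.22
eef_pos: [0.5545, 0.1645, 0.1476]
tcp_rot: [0.094, 0.996, 0.0, 0.001]
contact_force: [0.7, -1.0, 0.3]
opening: 0.253
finger_force: 49.0
```

```bash
python3 - <<'E'
from h import *
from plant import vision,telemetry
im=[]
f=lambda im,x,y:cv2.resize(cv2.convertScaleAbs(im[y:y+75,x:x+100],alpha=1.6),(400,300),interpolation=cv2.INTER_CUBIC)
for n in('top','scene','wrist'):
    s=telemetry.get_state();r=vision.read_camera(n);pickle.dump((r,s),open(n+'4.pkl','wb'));im.append(r['color'])
c=cv2.resize(im[2],(400,300))
cv2.imwrite('pics/c4.png',np.vstack([np.hstack([f(im[0],190,155),f(im[1],205,155)]),np.hstack([cv2.convertScaleAbs(c,alpha=1.6),f(im[1],205,115)])]))
E
python3 d.py 0.552 0.1645 0.145
```

```text
t 7.3667 pos [0.5548 0.1646 0.1481] yaw_y 79.18 zax [ 3.e-03  3.e-04 -1.e+00] q [ 0.11  0.16  1.89 -0.    1.09 -1.27] F [-0.2 -0.1 -1. ] op 0.254 ff 48.99171836441383
shift cm [ 0.28 -0.07  0.31]
```

View pics/c4.png

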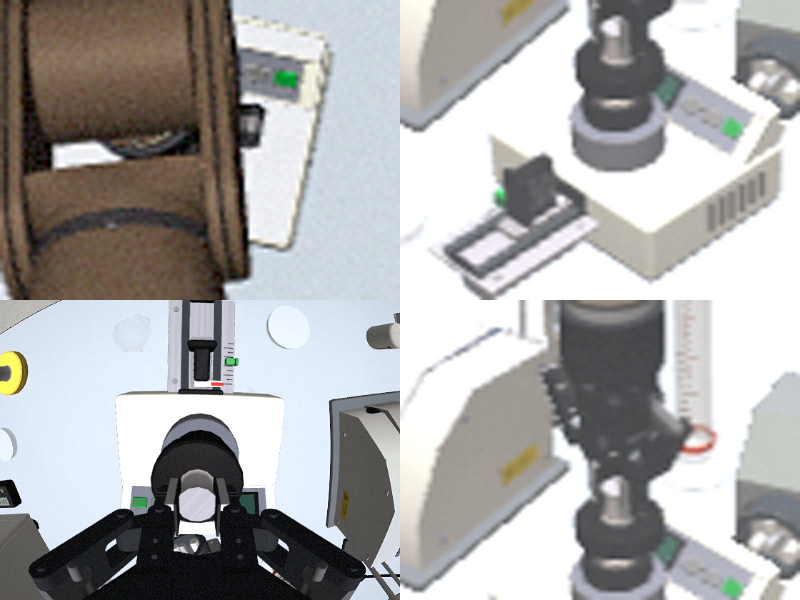

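In the scene view the cap hovers over the collar, roughly in line with the turret. In the wrist panel the turret's front arc shows ahead of the cap. Next I fit that arc to compare it with the held cap.

```bash
python3 - <<'E'
from h import *
from scipy.optimize import least_squares
r,s=pickle.load(open('wrist4.pkl','rb'));g=cv2.GaussianBlur(cv2.cvtColor(r['color'],cv2.COLOR_BGR2GRAY),(0,0),.7)
# vertical scans down columns: white deck -> gray turret -> black cap
A=[];B=[]
for u in range(236,327,3):
    col=g[:,u].astype(int); 
    v0=138+5
    ed=[v for v in range(v0,240) if col[v]<128<=col[v-1]] if 0 else None
    w=np.median(col[140:148]); t=(w*0.72)
    v=next((v for v in range(146,260) if col[v]<t),None)
    b=next((v for v in range(146,260) if col[v]<28),None)
    if u%12==0: print(u,w,v,b,col[150:200:5])
    if v and b and b-v>4: A.append((u,v-.5))
    if b: B.append((u,b-.5))
def fit(P,z,Rr,S):
    Q=np.array([wray(r,S,p,z)[:2] for p in P]);x0=Q.mean(0)
    f=least_squares(lambda c:np.hypot(*(Q-c).T)-Rr,x0+[.02,0] if S is s else x0-[.02,0],loss='soft_l1',f_scale=.001);return f.x,np.abs(f.fun).mean(),len(Q)
print('turret',fit(A,.091,.037,s))
I=dict(tcp_rot=[0,0,0,1],eef_pos=np.zeros(3))
print('cap tool low',fit(B,.022,.034,I),'up',fit(B,.005,.034,I),s['eef_pos'])
E
```

```text
turret (array([0.54917831, 0.16822534]), np.float64(0.0006055893885305432), 31)
cap tool low (array([0.0014663 , 0.00133276]), np.float64(0.001052954270686421), 31) up (array([0.00525148, 0.0010517 ]), np.float64(0.001228848172871568), 31) [0.55491012 0.16460694 0.14813605]
```

```bash
python3 - <<'E'
from h import *
r,s=pickle.load(open('scene4.pkl','rb'));g=cv2.GaussianBlur(cv2.cvtColor(r['color'],cv2.COLOR_BGR2GRAY),(0,0),.5)
K=np.array(r['K']);rv=np.array(r['rvec'],float);tv=np.array(r['tvec'],float)
a=np.linspace(0,2*np.pi,200)
def sil(x,y,z,R0): 
    P=np.c_[x+R0*np.cos(a),y+R0*np.sin(a),np.full(200,z)];return cv2.projectPoints(P,rv,tv,K,None)[0][:,0]
def sub(l,th): 
    return [i+(th-l[i])/(l[i+1]-l[i]) for i in range(len(l)-1) if (l[i]-th)*(l[i+1]-th)<0]
print('s',s['eef_pos'])
for v in(170,171,172,173,174,175): print(v,'cap',[round(q+240,1) for q in sub(g[v,240:276].astype(float),75)])
for v in(185,187,189,191): print(v,'turret',[round(q+240,1) for q in sub(g[v,240:276].astype(float),115)], g[v,244:272:3])
for u in(257,259,261): print(u,'col',[round(q+155,1) for q in sub(g[155:205,u].astype(float),60)],g[160:202:2,u])
c=sil(.5545,.1648,.148-.014,.034);print('cap mid pred cols',c.min(0),c.max(0)); 
c=sil(.5545,.1648,.126,.034);print('cap low pred',c.min(0),c.max(0)); 
for w in((.551,.165),(.553,.165),(.551,.167)): c=sil(*w,.091,.037);d=sil(*w,.06,.037);print(w,'turret top',c.min(0),c.max(0),'base',d.max(0))
E
```

```text
s [0.55486259 0.16454756 0.14808404]
170 cap [np.float64(248.7), np.float64(255.4), np.float64(262.4), np.float64(270.2)]
171 cap [np.float64(248.7), np.float64(257.7), np.float64(260.3), np.float64(270.5)]
172 cap [np.float64(248.8), np.float64(271.1)]
173 cap [np.float64(248.8), np.float64(272.5)]
174 cap [np.float64(248.8), np.float64(274.1)]
175 cap [np.float64(249.5)]
185 turret [np.float64(247.9), np.float64(270.6)] [184 140 103  52  51  51  51  56 111 118]
187 turret [np.float64(247.4), np.float64(270.6)] [184 135 109  98  62  58  70 109 105 135]
189 turret [np.float64(247.5), np.float64(270.9)] [184 150  79 108 109 110 112 101  75 121]
191 turret [np.float64(247.6), np.float64(270.6)] [184 154  76  79  81  84  80  76  72 135]
257 col [np.float64(158.4), np.float64(171.6), np.float64(179.1), np.float64(182.4), np.float64(187.0)] [139 149  96  95 100 108  55  54  50  49 113  66  51  52 103 102  79  79
  78 152 184]
259 col [np.float64(158.1), np.float64(171.8), np.float64(179.0), np.float64(182.5), np.float64(187.0)] [116 128  90  89  94 112  56  53  50  50 122  67  51  50 103 105  79  79
  79 152 184]
261 col [np.float64(159.3), np.float64(171.7), np.float64(179.0), np.float64(182.2)] [ 72  76  76  79  82  98  55  53  50  50 110  62  51  51 105 102  79  78
  79 160 185]
cap mid pred cols [247.90262645 164.54021017] [270.9253398  177.92283071]
cap low pred [248.02985   166.7273117] [270.97870745 180.1404118 ]
(0.551, 0.165) turret top [246.84885854 176.11041893] [271.51206149 190.88532839] base [271.70670479 199.11760193]
(0.553, 0.165) turret top [247.23421205 175.78346988] [271.87681879 190.53419619] base [272.06689416 198.76403741]
(0.551, 0.167) turret top [246.30432521 175.90708604] [270.95543433 190.66679815] base [271.15671145 198.89747628]
```

Emit:
{"op": "arm_command", "data": {
  "series": [0.18,0.04,0,0,0,0,1,0.35,0.08,0,0,0,0,1,0.35,0.08,0.5,0,0,0,1,0.35,0.08,1,0,0,0,1,0.35,0.08,1.3,0,0,0,1,0.35,0.08,1.6,0,0,0,1,0.35,0.08,1.9,0,0,0,1,0.35,0.08,2.1,0,0,0,1,0.35,0.08,2.1,0,0,0,1],
  "force": 40
}}

```text
time: 8.12
eef_pos: [0.5502, 0.1661, 0.1247]
tcp_rot: [0.094, 0.996, -0.0, -0.0]
contact_force: [0.3, 0.3, -0.0]
opening: 0.252
finger_force: 49.0
```

```bash
python3 d.py 0.5515 0.166 0.122
```

```text
t 8.1167 pos [0.5502 0.1661 0.1247] yaw_y 79.19 zax [-4.e-04  0.e+00 -1.e+00] q [ 0.12  0.18  1.91  0.    1.05 -1.27] F [ 0.3  0.3 -0. ] op 0.252 ff 48.96661941194907
shift cm [-0.13  0.02  0.27]
```

Emit:
{"op": "arm_command", "data": {
  "series": [0,0,0.1,0,0,0,1,0,0,0.2,0,0,0,1,0,0,0.3,0,0,0,1,0,0,0.35,0,0,0,1,0,0,0.35,0,0,0,1]
}}

```text
time: 8.53
eef_pos: [0.5508, 0.1661, 0.1222]
tcp_rot: [0.094, 0.996, 0.0, 0.001]
contact_force: [1.1, 0.1, 0.8]
opening: 0.255
finger_force: 49.1
```

Emit:
{"op": "arm_command", "data": {
  "series": [0,0,0.05,0,0,0,1,0,0,0.05,0,0,0,0.7,0,0,0.05,0,0,0,0.6,0,0,0.05,0,0,0,0.5,0,0,0.05,0,0,0,0.4,0,0,0.05,0,0,0,0.4,0,0,-1,0,0,0,0.4,0,0,-4,0,0,0,0.4,0,0,-6,0,0,0,0.4,0,0,-6,0,0,0,0.4]
}}

```text
time: 9.37
eef_pos: [0.5535, 0.1665, 0.1883]
tcp_rot: [0.094, 0.996, 0.001, 0.005]
contact_force: [1.2, 0.8, 1.2]
opening: 0.6
finger_force: 0.0
```

```bash
python3 - <<'E'
from h import *
from plant import vision,telemetry
im=[]
for n in('scene','wrist'):
    s=telemetry.get_state();r=vision.read_camera(n);pickle.dump((r,s),open(n+'5.pkl','wb'));im.append(cv2.convertScaleAbs(r['color'],alpha=1.6))
a=cv2.resize(im[0][150:225,205:305],(800,600),interpolation=cv2.INTER_CUBIC)[:,200:600]
b=cv2.resize(im[1][0:300,180:380],(400,600),interpolation=cv2.INTER_CUBIC)
cv2.imwrite('pics/c5.png',np.hstack([a,b]))
E
python3 d.py 0.5515 0.166 0.122
```

```text
t 9.4667 pos [0.551  0.1662 0.1834] yaw_y 79.19 zax [ 2.9e-03  3.0e-04 -1.0e+00] q [ 0.12  0.11  1.87 -0.    1.16 -1.27] F [ 0.  -0.1  0.1] op 0.603 ff 0.0
shift cm [-0.03 -0.02  6.14]
```

View pics/c5.png

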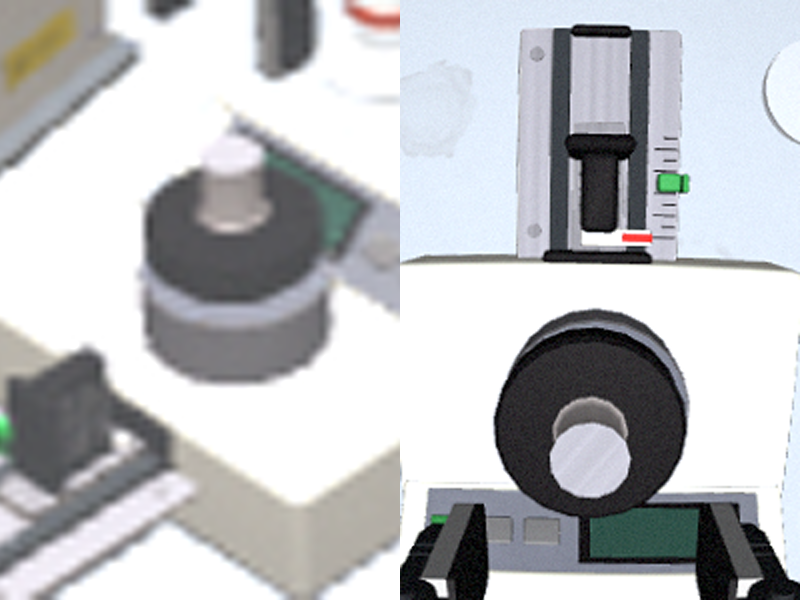

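The cap sits down and level on the turret's collar and is released. In the wrist crop the green clip is at (673,183), the red line at (637,238), the handle web at (600,190) and the lip at (600,146).

```bash
python3 - <<'E'
from h import *
r,s=pickle.load(open('wrist5.pkl','rb'))
w=lambda x,y,z:wray(r,s,(180+(x-400)/2,y/2),z)
P=dict(green=w(673,183,.045),red=w(637,238,.045),webL=w(581,190,.089),webR=w(618,190,.089),lipF=w(600,136,.089),rail1=w(559,40,.043),rail1b=w(559,250,.043),rail2=w(634,40,.043),rail2b=w(632,250,.043),gl=w(519,32,.04),glb=w(518,258,.04),gr=w(680,32,.04),grb=w(679,258,.04))
for k,v in P.items():print(k,v.round(4))
for a,b in(('gl','glb'),('gr','grb'),('rail1','rail1b'),('rail2','rail2b')):
    d=P[b]-P[a];print('yaw',np.degrees(np.arctan2(d[1],d[0])))
im=r['color'];hsv=cv2.cvtColor(im,cv2.COLOR_BGR2HSV)[60:140,280:345]
c={}
for n,m in(('green',(hsv[...,0]>45)&(hsv[...,0]<85)),('red',((hsv[...,0]<8)|(hsv[...,0]>172)))):
    m=m&(hsv[...,1]>130)&(hsv[...,2]>40);ys,xs=np.nonzero(m);uv=(xs.mean()+280,ys.mean()+60);c[n]=wray(r,s,uv,.045);print(n,len(xs),uv,ys.min()+60,ys.max()+60,c[n].round(4))
ya=np.radians(-11.3);ux=np.array([np.cos(ya),np.sin(ya),0]);uy=np.array([-np.sin(ya),np.cos(ya),0])
W=np.array([.551,.166,0])
for k,v in {**P,**c}.items(): print(k,'lum',((v-W)@ux*1000-24).round(1),((v-W)@uy*1000).round(1))
E
```

```text
green [0.4715 0.2185 0.045 ]
red [0.4926 0.1988 0.045 ]
webL [0.4691 0.1792 0.089 ]
webR [0.4716 0.1924 0.089 ]
lipF [0.4507 0.1897 0.089 ]
rail1 [0.399  0.1823 0.043 ]
rail1b [0.4916 0.1645 0.043 ]
rail2 [0.4049 0.2142 0.043 ]
rail2b [0.4975 0.1958 0.043 ]
gl [0.3906 0.1659 0.04  ]
glb [0.4916 0.1458 0.04  ]
gr [0.4034 0.2354 0.04  ]
grb [0.5049 0.216  0.04  ]
yaw -11.272721705966736
yaw -10.820478864688363
yaw -10.912377645923634
yaw -11.230404941528308
green 126 (np.float64(315.77777777777777), np.float64(91.03968253968254)) 87 95 [0.471  0.2179 0.045 ]
red 58 (np.float64(298.2413793103448), np.float64(118.5)) 117 120 [0.4921 0.1986 0.045 ]
green lum -112.7 35.2
red lum -88.1 20.5
webL lum -106.9 -3.1
webR lum -107.0 10.3
lipF lum -127.0 3.6
rail1 lum -176.3 -13.8
rail1b lum -82.0 -13.1
rail2 lum -176.7 18.6
rail2b lum -82.3 18.7
gl lum -181.3 -31.5
glb lum -78.3 -31.5
gr lum -182.3 39.1
grb lum -79.0 40.0
```

Emit:
{"op": "arm_command", "data": {
  "series": [2.5,0.1,0,0,0,0,0.5,5.5,0.2,0,0,0,0,0.5,7.7,0.2,0,0,0,0,0.5,8.3,0.2,1,0,0,0,0.5,8.3,0.2,4,0,0,0,0.5,8.3,0.2,6,0,0,0,0.5,8.3,0.2,7,0,0,0,0.5,8.3,0.2,7,0,0,0,0.5,8.3,0.2,7,0,0,0,0.5]
}}

```text
time: 10.22
eef_pos: [0.469, 0.1834, 0.1109]
tcp_rot: [0.094, 0.996, -0.0, -0.001]
contact_force: [0.1, -0.3, 0.5]
opening: 0.501
finger_force: 0.0
```

```bash
python3 - <<'E'
from h import *
from plant import vision,telemetry
s=telemetry.get_state();r=vision.read_camera('wrist');pickle.dump((r,s),open('wrist6.pkl','wb'))
cv2.imwrite('pics/w6.png',cv2.resize(cv2.convertScaleAbs(r['color'],alpha=1.6)[90:390,80:480],(800,600),interpolation=cv2.INTER_CUBIC))
E
python3 d.py 0.470 0.184 0.052
```

```text
t 10.2667 pos [0.4699 0.1836 0.1121] yaw_y 79.18 zax [ 5.e-04  1.e-04 -1.e+00] q [ 0.17  0.05  2.09 -0.    1.01 -1.21] F [-0.7 -0.7  1. ] op 0.5 ff 0.0
shift cm [-0.    0.04  6.01]
```

View pics/w6.png

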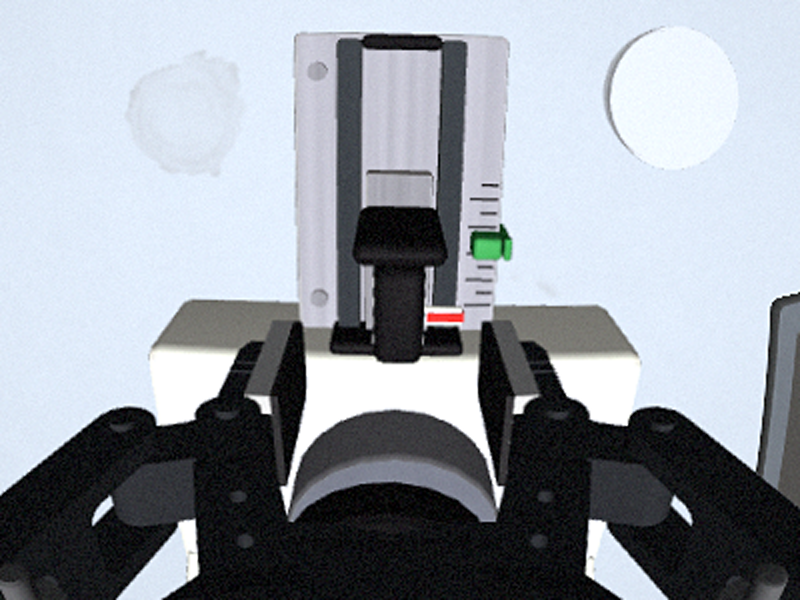

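The handle lies between the open fingers. Its web's rear top edge is at (398,360), with the web spanning columns 374 to 423. The red line is at (445,317) and the green clip at (492,244).

```bash
python3 - <<'E'
from h import *
r,s=pickle.load(open('wrist6.pkl','rb'))
w=lambda x,y,z:wray(r,s,(80+x/2,90+y/2),z)
I=dict(tcp_rot=[0,0,0,1],eef_pos=np.zeros(3))
zt=lambda z:s['eef_pos'][2]-z
t=lambda x,y,z:wray(r,I,(80+x/2,90+y/2),zt(z))*1000
print('rear',t(398,360,.089),'lip top?',t(400,245,.089),t(400,265,.089),'webL/R',t(375,345,.089),t(423,345,.089),'red',t(445,317,.045),'green',t(492,244,.045))
E
```

```text
rear [-14.93594043   2.37671238  21.92316083] lip top? [20.03003548  2.79027458 21.92316083] [14.30925565  2.8133191  21.92316083] webL/R [-10.04856259  -4.20027208  21.92316083] [-10.07613099   9.49136017  21.92316083] red [-21.55340886  19.52192339  65.92316083] green [ 5.72105696 34.95540764 65.92316083]
```

Emit:
{"op": "arm_command", "data": {
  "series": [0,0.08,1.5,0,0,0,0.5,0,0.15,3,0,0,0,0.5,0,0.15,4.5,0,0,0,0.5,0,0.15,5.6,0,0,0,0.5,0,0.15,5.9,0,0,0,0.5,0,0.15,5.9,0,0,0,0.5,0,0.15,5.9,0,0,0,0.5]
}}

```text
time: 10.85
eef_pos: [0.4703, 0.1852, 0.0537]
tcp_rot: [0.094, 0.996, 0.0, 0.001]
contact_force: [-0.1, 0.3, 0.2]
opening: 0.501
finger_force: 0.0
```

Emit:
{"op": "arm_command", "data": {
  "series": [0,0,0,0,0,0,0.7,0,0,0,0,0,0,0.8,0,0,0,0,0,0,0.9,0,0,0,0,0,0,1,0,0,0,0,0,0,1,0,0,0,0,0,0,1,0,0,0,0,0,0,1,0,0,0,0,0,0,1],
  "force": 25
}}

```text
time: 11.52
eef_pos: [0.4702, 0.1851, 0.0538]
tcp_rot: [0.095, 0.996, 0.0, 0.001]
contact_force: [-0.9, -1.7, 5.8]
opening: 0.161
finger_force: 28.0
```

```bash
python3 d.py 0.470 0.184 0.052
```

```text
t 11.5167 pos [0.4702 0.1851 0.0538] yaw_y 79.14 zax [ 1.3e-03  2.0e-04 -1.0e+00] q [ 0.17  0.14  2.11 -0.    0.89 -1.21] F [-0.9 -1.7  5.8] op 0.161 ff 27.992003560066223
shift cm [-0.01 -0.11  0.18]
```

Emit:
{"op": "arm_command", "data": {
  "series": [0,0,0,0,0,0,1,0,0,0,0,0,0,1,0.3,0,0,0,0,0,1,0.6,0,0,0,0,0,1,1,0,0,0,0,0,1,1.4,0,0,0,0,0,1,1.7,0,0,0,0,0,1,2,0,0,0,0,0,1,2,0,0,0,0,0,1,2,0,0,0,0,0,1],
  "force": 70
}}

```text
time: 12.35
eef_pos: [0.4523, 0.1889, 0.054]
tcp_rot: [0.095, 0.995, 0.001, 0.003]
contact_force: [6.7, -1.3, 0.5]
opening: 0.155
finger_force: 68.4
```

```bash
cat > m.py <<'E'
from h import *
from plant import vision,telemetry
import sys
N=6;s=telemetry.get_state();im=[]
for i in range(N): r=vision.read_camera('wrist');im.append(r['color'].astype(float))
im=np.mean(im,0).astype(np.uint8);s=telemetry.get_state();pickle.dump((r,s,im),open(f'wrist{sys.argv[1]}.pkl','wb'))
hsv=cv2.cvtColor(im,cv2.COLOR_BGR2HSV);I=dict(tcp_rot=[0,0,0,1],eef_pos=np.zeros(3))
for n,m in(('green',(hsv[...,0]>45)&(hsv[...,0]<85)),('red',((hsv[...,0]<8)|(hsv[...,0]>172)))):
    m=(m&(hsv[...,1]>120)&(hsv[...,2]>40)).astype(np.uint8)
    k,l,st,c=cv2.connectedComponentsWithStats(m)
    for j in range(1,k):
        if st[j,4]>15 and 250<c[j,0]<400: print(n,st[j],c[j].round(1),[(wray(r,I,c[j],s['eef_pos'][2]-z)*1000).round(1)[:2].tolist() for z in(.044,.047,.05)])
E
python3 m.py 7; python3 d.py 0.470 0.184 0.052
```

```text
green [324 268  18  17 227] [332. 277.] [[-13.3, 31.2], [-11.5, 30.6], [-9.8, 30.0]]
green [342 271   5  13  55] [344.1 277.2] [[-13.6, 38.1], [-11.9, 37.3], [-10.1, 36.6]]
t 12.65 pos [0.4525 0.1888 0.0539] yaw_y 79.09 zax [ 6.7e-03  8.0e-04 -1.0e+00] q [ 0.19  0.11  2.15 -0.    0.88 -1.19] F [ 6.2 -2.5  0.5] op 0.155 ff 68.37460398674011
shift cm [-1.81 -0.14  0.21]
```

Emit:
{"op": "arm_command", "data": {
  "series": [0.2,0,0,0,0,0,1,0.4,0,0,0,0,0,1,0.55,0,0,0,0,0,1,0.65,0,0,0,0,0,1,0.65,0,0,0,0,0,1,0.65,0,0,0,0,0,1,0.65,0,0,0,0,0,1]
}}

```text
time: 13.23
eef_pos: [0.4463, 0.1901, 0.054]
tcp_rot: [0.095, 0.995, 0.001, 0.004]
contact_force: [8.4, -2.2, 0.9]
opening: 0.153
finger_force: 68.2
```

```bash
python3 m.py 8; python3 d.py 0.470 0.184 0.052; python3 - <<'E'
from h import *
from plant import vision
r,s,w=pickle.load(open('wrist8.pkl','rb'))
a=[np.mean([vision.read_camera(n)['color'].astype(float) for i in range(4)],0) for n in('top','scene')]
pickle.dump(a,open('ts8.pkl','wb'))
f=lambda im,x,y,W,H:cv2.resize(cv2.convertScaleAbs(im,alpha=1.8)[y:y+H,x:x+W],(400,300),interpolation=cv2.INTER_CUBIC)
cv2.imwrite('pics/c8.png',np.vstack([np.hstack([f(a[0],195,190,60,45),f(a[1],205,185,60,45)]),np.hstack([f(w,240,220,120,90),f(w,80,150,400,300)])]))
E
```

```text
green [325 278  21  16 200] [335.4 286. ] [[-19.1, 33.6], [-17.3, 33.0], [-15.4, 32.3]]
t 13.5333 pos [0.4464 0.1901 0.054 ] yaw_y 79.09 zax [ 0.0073  0.0011 -1.    ] q [ 0.19  0.1   2.16 -0.    0.88 -1.19] F [ 7.8 -2.1 -0. ] op 0.153 ff 68.17082047462463
shift cm [-2.43 -0.15  0.21]
```

View pics/c8.png

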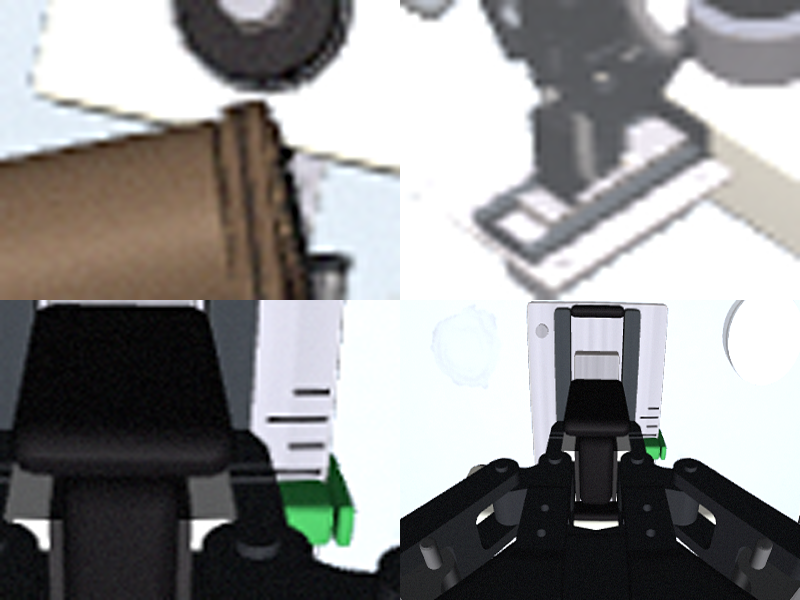

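The last composite shows the pointer hidden by the finger. The handle is held behind its lip, whose back top edge is at about panel (140,470). The green clip is beside the finger and the ticks are undisturbed. I check for slip from the lip position and refine the pointer-to-clip distance from the earlier overhead pictures.

```bash
python3 - <<'E'
from h import *
ya=np.radians(-11.05);ux=np.array([np.cos(ya),np.sin(ya),0])
def sub(im,x0,x1,y0,y1):
    b=im[y0:y1,x0:x1].astype(float);B,G,Rr=b[...,0],b[...,1],b[...,2];o={}
    for n,w in(('g',G-np.maximum(B,Rr)),('r',Rr-np.maximum(B,G))):
        w=np.clip(w-18,0,None);Y,X=np.mgrid[y0:y1,x0:x1];o[n]=((w*X).sum()/w.sum(),(w*Y).sum()/w.sum())
    return o
r5,s5=pickle.load(open('wrist5.pkl','rb'));r3,s3=pickle.load(open('w3.pkl','rb'));t=pickle.load(open('top.pkl','rb'))
r6,s6=pickle.load(open('wrist6.pkl','rb'))
for n,f,o in(('w5',lambda p,z:wray(r5,s5,p,z),sub(r5['color'],285,340,80,128)),('w3',lambda p,z:wray(r3,s3,p,z),sub(r3['color'],285,335,28,68)),('top',lambda p,z:ray(t,p,z),sub(t['color'],208,232,205,225)),('w6',lambda p,z:wray(r6,s6,p,z),sub(r6['color'],290,345,195,255))):
    print(n,{k:np.round(v,2) for k,v in o.items()},[(zg,zr,round(float((f(o['r'],zr)-f(o['g'],zg))@ux*1000),2)) for zg,zr in((.045,.045),(.049,.045),(.045,.049),(.049,.049))])
r,s,w=pickle.load(open('wrist8.pkl','rb'));I=dict(tcp_rot=[0,0,0,1],eef_pos=np.zeros(3))
g=cv2.cvtColor(w,cv2.COLOR_BGR2GRAY)
print(s['eef_pos'],wray(r,I,(282,271),s['eef_pos'][2]-.089)*1000, g[255:285,282])
E
```

```text
w5 {'g': array([315.83,  90.87]), 'r': array([298.22, 118.54])} [(0.045, 0.045, 24.63), (0.049, 0.045, 24.44), (0.045, 0.049, 24.48), (0.049, 0.049, 24.29)]
w3 {'g': array([314.99,  37.79]), 'r': array([299.76,  59.92])} [(0.045, 0.045, 24.06), (0.049, 0.045, 23.15), (0.045, 0.049, 24.68), (0.049, 0.049, 23.77)]
top {'g': array([217.17, 220.18]), 'r': array([224.01, 212.69])} [(0.045, 0.045, 24.46), (0.049, 0.045, 24.52), (0.045, 0.049, 24.31), (0.049, 0.049, 24.38)]
w6 {'g': array([325.26, 213.8 ]), 'r': array([302.2 , 248.38])} [(0.045, 0.045, 25.92), (0.049, 0.045, 27.26), (0.045, 0.049, 24.09), (0.049, 0.049, 25.43)]
[0.44637045 0.19011645 0.0539618 ] [ 15.55326427   2.83618769 -35.03819535] [ 8  4  5  7  8  9 15 14 18 23 26 27 25 19 16 14 14  9  8  8  7 13 11 13
 16 18 17 18 19 20]
```

```bash
python3 d.py 0.470 0.184 0.052; python3 -c "
from plant import ctrl
print(ctrl.sign_off())"
```

```text
t 13.9333 pos [0.4464 0.1901 0.054 ] yaw_y 79.09 zax [ 0.0073  0.001  -1.    ] q [ 0.19  0.1   2.16 -0.    0.88 -1.19] F [ 8.  -1.8 -1.4] op 0.157 ff 68.1711494922638
shift cm [-2.44 -0.15  0.21]
the job is handed in; nothing more can be done
None
```

I handed the job in at 13.9 s: the black cap is seated level on the rim and released, and the slide is pulled out 24.4 mm and still gripped at the clip; the finger hid the pointer at the end, so I set its alignment from earlier pictures (24.4 mm, good to about 0.5 mm).

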